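# Sort the gift-table supplies into basket, carton and tray

## Robot

A 6-joint arm with a two-finger parallel gripper is mounted at the origin on the work surface. World frame = base frame: x ahead of the robot, y to its left, z up, the work surface at z = 0. Lengths are in m, angles in degrees, forces in N, time in s.
With the tool pointing down it reaches from about 0.35 to 0.875 m from the base axis. Payload 4.2 kg.
Tool frame: the origin (TCP) lies at the very end of the fingers, on their centre line; the grasp point (between the pads) lies 19 mm behind it; z points along the fingers, y is the line along which they close (so a half turn about z gives the same grasp; the last joint's range is limited). The gripper opens to 87 mm and grips with 3 to 60 N. Pads are 19 mm wide; open, the fingers measure 117 mm over their backs; the gripper's body (75 mm by 190 mm) begins 51 mm behind the grasp point.
Start: joints at [91.249, 22.042, 0.453, 0, -68.411, -14.817], TCP at [0.147, 0.608, 0.223] pointing down, gripper open.
Joint ranges: [-179.83, 179.83], [-69.29, 118.12], [-61.27, 80.66], [-181.25, 117.63], [-171.15, -9.14], [-177.46, 177.46]. Speed limits (degrees/s): [159.86, 159.86, 180, 180, 180, 180].

## Interface

Orientations are given as a 3x3 rotation matrix whose columns are the frame's x, y, z axes.
In Python, from station import monitor, cams, ticket gives the robot as it stands.
- The arm moves only by the tool drive_tool, never from a script. Its argument "moves" is a list of rows, each an object with "delta_pos": the shift along the tool's x, y, z in mm, a list of three; "turn": the turn about the tool's z in rad; "claw": the opening, from 0 (shut) to 1 (fully open). A call has 1 to 12 rows; each row shifts and turns the commanded pose from where the row before left it, along the tool's axes as they then stand; what a row does not reach is not made up. A row lasts 1/8 s, in which the tool goes at most 62.5 mm and 10.7 degrees, less where a joint would pass 70% of its speed; a pose out of reach is approached as far as the arm can. A call is refused whole if a number of a shift passes 62.5 or a number of a turn 0.188, either way. A call with a gripper value outside its range is refused whole. The fingers move at their own pace and stop on an object; the grip force is fixed at half the most. Time passes only in rows, so rows that do not move let the fingers close. It gives the time, the measured TCP pose, the force, the opening and the grip force at its end, in the units of the state.
- monitor.sense(): the state, without advancing time (a new reading comes with each control period).
- cams.capture(name): name is "scene" or "side" or "wrist"; returns a dict with "color" (420x560x3 uint8, red, green, blue), "range_z" (420x560 float32, m along the optical axis (not along the pixel's ray), 0 where there is no reading), "vertical_fov" (degrees; the focal length in pixels is half the picture's height over the tangent of half this angle, whatever the lens; pixels are square), "cx", "cy" (the principal point, pixels), "extrinsics" (4x4, takes a point from camera to world coordinates). Camera axes: x right, y down, z forward; pixel columns grow to the right and rows downward; lengths in m; the calibration is good to about 2 mm. A picture is of the moment at which its call begins.
- ticket.finish_job(): hands the job in; it is judged then, once.
The state is a dict: "time_s": time; "joints": joint angles; "joint_velocities": joint speeds; "effort": joint torques, N m; "tcp_pos": TCP position; "ee_rot": TCP orientation; "wrist_force": force on the tool from outside, world axes, zero at the start; "moment": the same for the moment, N m; "gripper_width": opening from 0.0 (shut) to 1.0 (fully open); "gripper_force": force on a finger pad.
Only numpy, scipy, OpenCV 4.12 (cv2) and the standard library are available. Lean on these libraries where they do the work, as an engineer would, in place of code of your own. Each camera call takes 0.05 s, during which the arm holds its last target. There are 200 camera calls.

## Task

Tidy the loose gift supplies on the hall table: put both ribbon spools in the round wicker basket, both small kraft-cardboard gift boxes in the rectangular cardboard carton, and the little glass jar in the square wooden tray. Everything must end standing upright, the way up it is now, flat on the floor of its container, with nothing stacked on anything else or propped on a rim.

Things in the scene. Friction and masses are not known exactly. Their poses are not given: they have to be found in the camera images.
- tall_spool_center (a point): The taller, narrower ribbon spool: cardboard end discs with grey ribbon between, standing on one end disc; 48 mm diameter, 44 mm high, about 50 g. This point is its centre, half-way up (22 mm above its underside); z is its axis, up. Any grasp direction will do across the 48 mm diameter. Belongs in the basket.
- flat_spool_center (a point): The flatter, wider ribbon spool: cardboard end discs with grey ribbon between, standing on one end disc; 60 mm diameter, 26 mm high, about 50 g. This point is its centre, half-way up (13 mm above its underside); z is its axis, up. Any grasp direction will do across the 60 mm diameter. Belongs in the basket.
- long_box_center (a point): The oblong kraft-cardboard gift box with a paper band: 58 mm along its x, 34 mm along its y, 34 mm high, about 70 g. This point is its centre, 17 mm above its underside; z is up. Belongs in the carton.
- square_box_center (a point): The square kraft-cardboard gift box with a paper band: 40 mm along its x, 40 mm along its y, 34 mm high, about 70 g. This point is its centre, 17 mm above its underside; z is up. Belongs in the carton.
- jar_center (a point): The small round amber glass jar with a white lid and a paper label: at most 44 mm diameter, 60 mm high, standing upright, about 120 g. This point is its centre, 30 mm above its underside; z is its axis, up. Belongs in the tray.
- basket: Round open wicker basket, fixed to the table, 45 mm high (its rim hoop to 49 mm), 152 mm inner diameter at the floor, 168 mm inside at the rim, about 180 mm outside. Origin: centre of its underside, on the table; its floor is 5 mm above the origin.
- carton: Low rectangular open cardboard carton, fixed to the table: 170 mm along its x, 135 mm along its y, walls 32 mm high and 4 mm thick. Origin: centre of its underside, on the table; its floor is 4 mm above the origin.
- tray: Low square open tray of light wood, fixed to the table: 140 mm along its x and its y, walls 22 mm high and 6 mm thick. Origin: centre of its underside, on the table; its floor is 6 mm above the origin.
Mind the look-alikes: they are no part of the job. Leave any purple look-alike of the part that bears long_box_center alone.

How it is judged:
By the outcome, as a careful person would: the job done as asked, in the order asked, and still so for the second after the job is handed in, with the robot touching nothing.
It also fails if it takes over 128 s, if anything falls off the work surface, if the arm or the gripper's body presses on something with over 40 N, if the wrist force passes 120 N, or if a joint passes its speed limit or range.

## Working session

There is one attempt and no reset: what is moved stays moved. The work goes in short steps, Python scripts to look and compute and a tool call to move; the robot and the scene stay as the last step left them, time stands still between calls to the robot, and variables do not carry over. Pictures are saved under pics/ and viewed, at most 14 in all, crops included, and the job is handed in when it is done.

Besides the shell and the picture viewer there is one more tool, called by a JSON object that holds its "name" and its "arguments", one argument or row to a line. drive_tool: Moves the arm, as the interface text tells. Its arguments: {"type":"object","properties":{"moves":{"type":"array","items":{"type":"object","properties":{"delta_pos":{"type":"array","items":{"type":"number"}},"turn":{"type":"number"},"claw":{"type":"number"}}}}},"required":["moves"]}

```bash
mkdir -p pics; ls; cat > h.py <<'E'
import numpy as np, cv2
from station import monitor, cams, ticket
def cloud(c):
    h,w=c['range_z'].shape; f=h/2/np.tan(np.radians(c['vertical_fov']/2))
    v,u=np.mgrid[:h,:w]; z=c['range_z']
    P=np.stack([(u-c['cx'])/f*z,(v-c['cy'])/f*z,z,np.ones_like(z)],-1)@np.array(c['extrinsics']).T
    P=P[...,:3]; P[z==0]=np.nan
    return P
E
python3 - <<'E'
from h import *
s=monitor.sense(); print(s['time_s'],s['tcp_pos'],np.round(s['ee_rot'],3),s['gripper_width'])
for n in ('scene','side'):
    c=cams.capture(n); cv2.imwrite(f'pics/{n}0.png',c['color'][...,::-1]); np.savez(f'{n}0.npz',P=cloud(c),col=c['color'])
    print(n,c['vertical_fov'],np.round(c['extrinsics'],3).tolist())
E
```

```text
pics
0.0 [0.14646121 0.60697299 0.22147213] [[ 0.972 -0.235 -0.   ]
 [-0.235 -0.972 -0.002]
 [ 0.     0.002 -1.   ]] 1.0049931310331122
scene 45.772987722781814 [[0.371, 0.656, -0.657, 1.284], [0.929, -0.263, 0.262, -0.312], [-0.001, -0.707, -0.707, 0.881], [0.0, 0.0, 0.0, 1.0]]
side 51.47901413395762 [[0.921, -0.233, 0.311, 0.216], [-0.389, -0.537, 0.749, -0.701], [-0.008, -0.811, -0.585, 0.6], [0.0, 0.0, 0.0, 1.0]]
```

View pics/scene0.png

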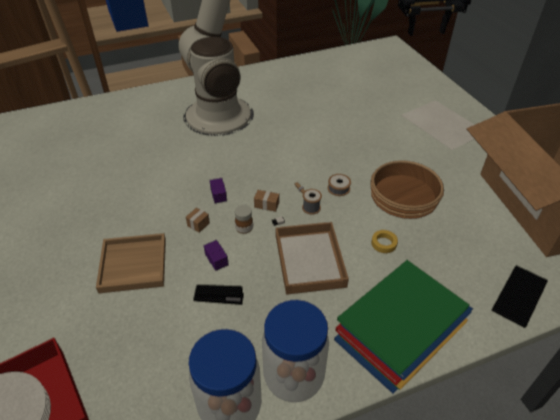

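View pics/side0.png

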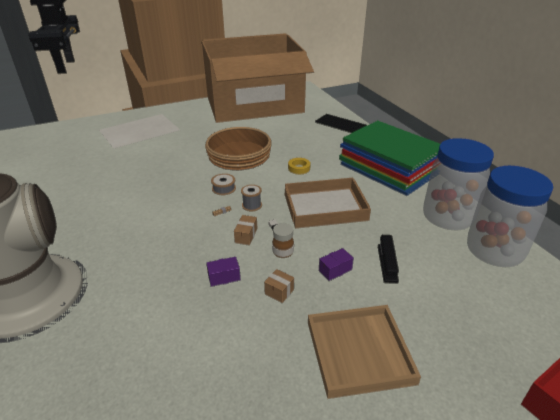

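The scene view shows the jar (244,220), square box (197,220), long box (266,200), tall spool (312,200), flat spool (339,184), basket (407,188), carton (310,257), tray (132,262), and purple look-alikes (218,190) and (216,255). The side view agrees.

```bash
cat > top.py <<'E'
from h import *
def run(names,x0=.25,x1=.85,y0=-.45,y1=.45,thr=.012):
    pts=[];cols=[]
    for n in names:
        d=np.load(n+'.npz'); P=d['P'].reshape(-1,3); C=d['col'].reshape(-1,3)
        m=np.isfinite(P).all(1)&(P[:,0]>x0)&(P[:,0]<x1)&(P[:,1]>y0)&(P[:,1]<y1)
        print(n,'table z',np.median(P[m,2]))
        pts.append(P[m]);cols.append(C[m])
    P=np.vstack(pts);C=np.vstack(cols)
    r=.003
    H=int((x1-x0)/r);W=int((y1-y0)/r)
    i=np.clip(((x1-P[:,0])/r).astype(int),0,H-1); j=np.clip(((y1-P[:,1])/r).astype(int),0,W-1)
    o=np.argsort(P[:,2]); hm=np.zeros((H,W)); im=np.zeros((H,W,3),np.uint8)
    hm[i[o],j[o]]=P[o,2]; im[i[o],j[o]]=C[o][:,::-1]
    B=cv2.morphologyEx((hm>thr).astype(np.uint8),cv2.MORPH_CLOSE,np.ones((3,3)))
    n,L,S,_=cv2.connectedComponentsWithStats(B)
    big=cv2.resize(im,None,fx=2.6,fy=2.6,interpolation=0)
    lab=L[i,j]
    for k in range(1,n):
        if S[k,4]<15: continue
        q=P[(lab==k)&(P[:,2]>thr)]
        if len(q)<20: continue
        zt=np.percentile(q[:,2],97); t=q[q[:,2]>zt-.007][:,:2].astype(np.float32)
        (cx,cy),(a,b),an=cv2.minAreaRect(t)
        (ex,ey),rr=cv2.minEnclosingCircle(t)
        print(k,'n',len(t),'ztop %.3f'%zt,'rect c (%.3f %.3f) %.0fx%.0fmm ang %.0f'%(cx,cy,a*1e3,b*1e3,an),'mean',t.mean(0).round(3),'circ (%.3f %.3f) d%.0f'%(ex,ey,rr*2e3), 'col',np.median(C[(lab==k)&(P[:,2]>zt-.007)],0))
        cv2.putText(big,str(k),(int((y1-cy)/r*2.6)-8,int((x1-cx)/r*2.6)+4),0,.5,(0,255,0),1)
    return big
if __name__=='__main__':
    import sys
    cv2.imwrite(sys.argv[1],run(sys.argv[2:]))
E
python3 top.py pics/top0.png scene0 side0
```

```text
scene0 table z 0.0016085400064132505
side0 table z -0.00019434298180487364
2 n 2989 ztop 0.085 rect c (0.810 0.094) 80x225mm ang 0 mean [0.823 0.111] circ (0.844 0.094) d226 col [30. 74. 38.]
3 n 674 ztop 0.171 rect c (0.837 -0.120) 25x87mm ang 0 mean [ 0.84  -0.123] circ (0.850 -0.120) d87 col [23. 46. 89.]
4 n 418 ztop 0.171 rect c (0.843 -0.253) 15x71mm ang 0 mean [ 0.844 -0.253] circ (0.849 -0.253) d71 col [25. 47. 89.]
5 n 184 ztop 0.175 rect c (0.770 0.443) 15x90mm ang 89 mean [0.783 0.445] circ (0.770 0.448) d90 col [107.  79.  54.]
6 n 1211 ztop 0.034 rect c (0.639 0.020) 141x179mm ang 76 mean [0.642 0.017] circ (0.638 0.019) d217 col [103.  79.  56.]
7 n 736 ztop 0.038 rect c (0.660 -0.199) 98x25mm ang 63 mean [ 0.663 -0.194] circ (0.661 -0.199) d99 col [20. 20. 21.]
8 n 416 ztop 0.022 rect c (0.656 0.202) 61x59mm ang 16 mean [0.657 0.202] circ (0.656 0.202) d63 col [135. 110.  46.]
9 n 924 ztop 0.050 rect c (0.533 0.335) 180x182mm ang 39 mean [0.537 0.33 ] circ (0.533 0.335) d186 col [111.  88.  62.]
10 n 735 ztop 0.037 rect c (0.557 -0.175) 61x36mm ang 9 mean [ 0.557 -0.17
[... 201 characters left out ...]
.485 -0.084) 40x39mm ang 82 mean [ 0.485 -0.085] circ (0.486 -0.084) d43 col [125. 123. 110.]
15 n 422 ztop 0.047 rect c (0.482 0.095) 47x50mm ang 65 mean [0.483 0.094] circ (0.481 0.095) d53 col [122.5 109.5  93. ]
18 n 543 ztop 0.030 rect c (0.443 0.191) 61x64mm ang 68 mean [0.444 0.191] circ (0.443 0.194) d69 col [128. 115. 100.]
20 n 533 ztop 0.037 rect c (0.432 -0.006) 60x39mm ang 51 mean [ 0.433 -0.007] circ (0.432 -0.006) d68 col [121.  93.  66.]
21 n 617 ztop 0.037 rect c (0.434 -0.183) 43x44mm ang 33 mean [ 0.434 -0.185] circ (0.434 -0.185) d56 col [121.  94.  66.]
25 n 640 ztop 0.037 rect c (0.351 -0.108) 38x64mm ang 83 mean [ 0.351 -0.109] circ (0.351 -0.108) d69 col [75. 39. 93.]
```

View pics/top0.png

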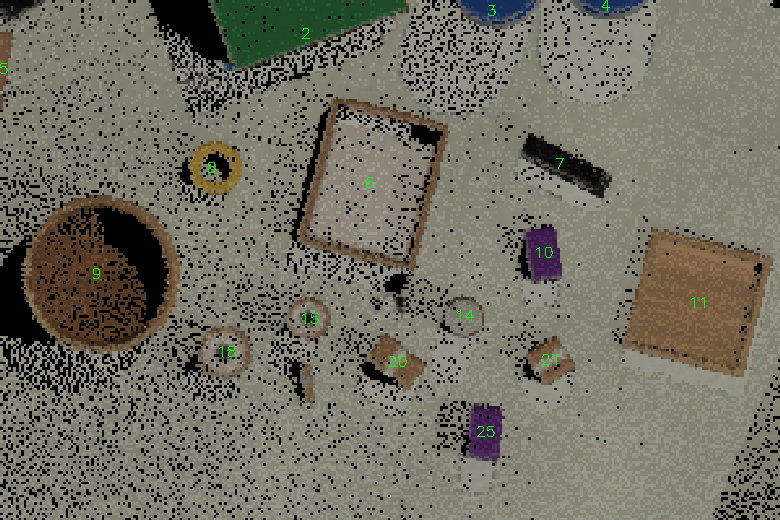

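{"name": "drive_tool", "arguments": {
  "moves": [
    {"delta_pos":[45,42,0]},
    {"delta_pos":[45,42,0]},
    {"delta_pos":[45,42,0]},
    {"delta_pos":[45,42,0]},
    {"delta_pos":[45,42,0]},
    {"delta_pos":[45,42,0]},
    {"delta_pos":[45,42,0]},
    {"delta_pos":[45,42,0]},
    {"delta_pos":[45,42,0]},
    {"delta_pos":[41,41,0]},
    {"delta_pos":[0,0,0]},
    {"delta_pos":[0,0,0]}
  ]
}}

```text
invalid input
```

```bash
cat >> h.py <<'E'
def go(x,y,z):
    s=monitor.sense(); R=np.array(s['ee_rot']); p=np.array(s['tcp_pos'])
    print('t %.2f'%s['time_s'],'tcp',p.round(4),'yaw %.1f'%np.degrees(np.arctan2(R[1,0],R[0,0])),'tilt',R[:,2].round(3),'w %.3f'%(s['gripper_width']*87),'gf %.1f'%s['gripper_force'],'F',np.round(s['wrist_force'],1))
    print('to',(x,y,z),'delta mm',(R.T@(np.array([x,y,z])-p)*1e3).round(1))
E
cat > w.py <<'E'
from h import *
import sys
c=cams.capture('wrist'); n=sys.argv[1]; cv2.imwrite(f'pics/{n}.png',c['color'][...,::-1]); np.savez(f'{n}.npz',P=cloud(c),col=c['color'])
E
python3 w.py wr1; python3 top.py pics/top1.png wr1; python3 -c "
from h import *
go(.482,.095,.006)"
```

```text
wr1 table z -0.0006370967873986222
t 0.15 tcp [0.1465 0.6071 0.2217] yaw -13.6 tilt [-0.    -0.002 -1.   ] w 87.109 gf 0.0 F [-0.3 -0.   0.1]
to (0.482, 0.095, 0.006) delta mm [446.3 418.7 216.4]
```

Every row probably needs all its fields.

{"name": "drive_tool", "arguments": {
  "moves": [
    {"delta_pos":[45,42,0],"turn":0,"claw":1},
    {"delta_pos":[45,42,0],"turn":0,"claw":1},
    {"delta_pos":[45,42,0],"turn":0,"claw":1},
    {"delta_pos":[45,42,0],"turn":0,"claw":1},
    {"delta_pos":[45,42,0],"turn":0,"claw":1},
    {"delta_pos":[45,42,0],"turn":0,"claw":1},
    {"delta_pos":[45,42,0],"turn":0,"claw":1},
    {"delta_pos":[45,42,0],"turn":0,"claw":1},
    {"delta_pos":[45,42,0],"turn":0,"claw":1},
    {"delta_pos":[41,41,0],"turn":0,"claw":1},
    {"delta_pos":[0,0,0],"turn":0,"claw":1},
    {"delta_pos":[0,0,0],"turn":0,"claw":1}
  ]
}}

```text
time_s: 1.65
tcp_pos: [0.4816, 0.0954, 0.2222]
ee_rot: [[0.972, -0.236, -0.001], [-0.236, -0.972, -0.0], [-0.001, 0.0, -1.0]]
wrist_force: [-0.7, -0.4, -0.3]
gripper_width: 0.997
gripper_force: 0.0
```

```bash
python3 w.py wr1; python3 top.py pics/top1.png wr1; python3 -c "
from h import *
go(.482,.095,.006)"
```

```text
wr1 table z 0.004523031141005329
1 n 1796 ztop 0.020 rect c (0.658 0.204) 59x59mm ang 6 mean [0.658 0.204] circ (0.658 0.204) d61 col [220. 171.  40.]
2 n 1743 ztop 0.033 rect c (0.605 0.030) 136x103mm ang 76 mean [0.587 0.03 ] circ (0.606 0.030) d168 col [168. 115.  70.]
3 n 2251 ztop 0.048 rect c (0.534 0.322) 155x170mm ang 63 mean [0.553 0.297] circ (0.536 0.334) d181 col [173. 126.  79.]
4 n 2294 ztop 0.035 rect c (0.557 -0.174) 58x37mm ang 10 mean [ 0.558 -0.172] circ (0.557 -0.174) d66 col [125.  63. 146.]
5 n 21224 ztop 0.339 rect c (0.504 0.091) 115x11mm ang 76 mean [0.506 0.091] circ (0.500 0.092) d115 col [13. 13. 14.]
6 n 1281 ztop 0.060 rect c (0.486 -0.082) 40x39mm ang 55 mean [ 0.487 -0.081] circ (0.486 -0.082) d41 col [208. 200. 181.]
7 n 1709 ztop 0.027 rect c (0.446 0.192) 59x56mm ang 32 mean [0.447 0.192] circ (0.445 0.194) d61 col [207. 189. 170.]
9 n 1463 ztop 0.035 rect c (0.434 -0.004) 58x35mm ang 53 mean [ 0.435 -0.004] circ (0.434 -0.004) d66 col [173. 119.  72.]
10 n 1422 ztop 0.035 rect c (0.435 -0.183) 42x41mm ang 32 mean [ 0.436 -0.181] circ (0.435 -0.182) d56 col [171. 118.  72.]
11 n 803 ztop 0.035 rect c (0.365 -0.108) 36x33mm ang 83 mean [ 0.366 -0.106] circ (0.365 -0.107) d47 col [ 94.  37. 118.]
t 1.70 tcp [0.4814 0.096  0.2224] yaw -13.5 tilt [-0.  0. -1.] w 87.075 gf 0.0 F [-0.1 -0.  -1.5]
to (0.482, 0.095, 0.006) delta mm [  0.9   0.9 216.4]
```

{"name": "drive_tool", "arguments": {
  "moves": [
    {"delta_pos":[1,0,50],"turn":0,"claw":1},
    {"delta_pos":[0,0,50],"turn":0,"claw":1},
    {"delta_pos":[0,0,50],"turn":0,"claw":1},
    {"delta_pos":[0,0,40],"turn":0,"claw":1},
    {"delta_pos":[0,0,18],"turn":0,"claw":1},
    {"delta_pos":[0,0,8],"turn":0,"claw":1},
    {"delta_pos":[0,0,0],"turn":0,"claw":1},
    {"delta_pos":[0,0,0],"turn":0,"claw":0},
    {"delta_pos":[0,0,0],"turn":0,"claw":0},
    {"delta_pos":[0,0,0],"turn":0,"claw":0},
    {"delta_pos":[0,0,0],"turn":0,"claw":0},
    {"delta_pos":[0,0,0],"turn":0,"claw":0}
  ]
}}

```text
time_s: 3.2
tcp_pos: [0.483, 0.0954, 0.0067]
ee_rot: [[0.972, -0.235, 0.0], [-0.235, -0.972, 0.0], [0.0, -0.0, -1.0]]
wrist_force: [-0.8, 1.0, 1.4]
gripper_width: 0.544
gripper_force: 30.0
```

```bash
python3 -c "
from h import *
go(.568,.327,.13)"
```

```text
t 3.20 tcp [0.483  0.0954 0.0067] yaw -13.6 tilt [ 0.  0. -1.] w 47.285 gf 30.0 F [-0.8  1.   1.4]
to (0.568, 0.327, 0.13) delta mm [  28.3 -245.1 -123.2]
```

{"name": "drive_tool", "arguments": {
  "moves": [
    {"delta_pos":[0,0,-20],"turn":0,"claw":0},
    {"delta_pos":[0,0,-50],"turn":0,"claw":0},
    {"delta_pos":[0,0,-50],"turn":0,"claw":0},
    {"delta_pos":[3,-25,0],"turn":0,"claw":0},
    {"delta_pos":[5,-45,0],"turn":0,"claw":0},
    {"delta_pos":[5,-50,0],"turn":0,"claw":0},
    {"delta_pos":[5,-50,0],"turn":0,"claw":0},
    {"delta_pos":[5,-45,0],"turn":0,"claw":0},
    {"delta_pos":[5,-30,0],"turn":0,"claw":0},
    {"delta_pos":[0,0,0],"turn":0,"claw":0},
    {"delta_pos":[0,0,40],"turn":0,"claw":0},
    {"delta_pos":[0,0,40],"turn":0,"claw":0}
  ]
}}

```text
time_s: 4.7
tcp_pos: [0.5667, 0.3263, 0.0449]
ee_rot: [[0.972, -0.235, -0.001], [-0.235, -0.972, -0.0], [-0.001, 0.001, -1.0]]
wrist_force: [0.1, 0.5, -1.3]
gripper_width: 0.541
gripper_force: 30.0
```

```bash
python3 -c "
from h import *
go(.568,.327,.0125)"
```

```text
t 4.70 tcp [0.5667 0.3263 0.0449] yaw -13.6 tilt [-0.001 -0.    -1.   ] w 47.029 gf 30.0 F [ 0.1  0.5 -1.3]
to (0.568, 0.327, 0.0125) delta mm [ 1.1 -1.  32.4]
```

{"name": "drive_tool", "arguments": {
  "moves": [
    {"delta_pos":[1,-1,18],"turn":0,"claw":0},
    {"delta_pos":[0,0,10],"turn":0,"claw":0},
    {"delta_pos":[0,0,5],"turn":0,"claw":0},
    {"delta_pos":[0,0,0],"turn":0,"claw":0},
    {"delta_pos":[0,0,0],"turn":0,"claw":0.7},
    {"delta_pos":[0,0,0],"turn":0,"claw":0.7},
    {"delta_pos":[0,0,0],"turn":0,"claw":0.7},
    {"delta_pos":[0,0,-20],"turn":0,"claw":0.7},
    {"delta_pos":[0,0,-40],"turn":0,"claw":0.7},
    {"delta_pos":[0,0,-50],"turn":0,"claw":1},
    {"delta_pos":[0,0,-40],"turn":0,"claw":1},
    {"delta_pos":[0,0,0],"turn":0,"claw":1}
  ]
}}

```text
time_s: 6.2
tcp_pos: [0.5707, 0.3292, 0.1686]
ee_rot: [[0.972, -0.234, 0.008], [-0.234, -0.972, 0.006], [0.006, -0.007, -1.0]]
wrist_force: [0.0, 0.2, -0.3]
gripper_width: 0.946
gripper_force: 0.0
```

```bash
python3 -c "
from h import *
go(.445,.192,.004)"
```

```text
t 6.20 tcp [0.5707 0.3292 0.1686] yaw -13.5 tilt [ 0.008  0.006 -1.   ] w 82.293 gf 0.0 F [ 0.   0.2 -0.3]
to (0.445, 0.192, 0.004) delta mm [-91.  164.  162.8]
```

{"name": "drive_tool", "arguments": {
  "moves": [
    {"delta_pos":[-20,35,0],"turn":0,"claw":1},
    {"delta_pos":[-28,50,0],"turn":0,"claw":1},
    {"delta_pos":[-25,50,0],"turn":0,"claw":1},
    {"delta_pos":[-15,25,0],"turn":0,"claw":1},
    {"delta_pos":[0,0,50],"turn":0,"claw":1},
    {"delta_pos":[0,0,50],"turn":0,"claw":1},
    {"delta_pos":[0,0,0],"turn":0,"claw":1},
    {"delta_pos":[0,0,0],"turn":0,"claw":1}
  ]
}}

```text
time_s: 7.2
tcp_pos: [0.4466, 0.1934, 0.0646]
ee_rot: [[0.972, -0.234, 0.002], [-0.234, -0.972, 0.001], [0.001, -0.001, -1.0]]
wrist_force: [0.1, 0.2, 0.2]
gripper_width: 1.002
gripper_force: 0.0
```

```bash
python3 -c "
from h import *
go(.445,.192,.004)"
```

```text
t 7.20 tcp [0.4466 0.1934 0.0646] yaw -13.5 tilt [ 0.002  0.001 -1.   ] w 87.206 gf 0.0 F [0.1 0.2 0.2]
to (0.445, 0.192, 0.004) delta mm [-1.3  1.8 60.6]
```

{"name": "drive_tool", "arguments": {
  "moves": [
    {"delta_pos":[-1,1,35],"turn":0,"claw":1},
    {"delta_pos":[0,0,18],"turn":0,"claw":1},
    {"delta_pos":[0,0,7],"turn":0,"claw":1},
    {"delta_pos":[0,0,0],"turn":0,"claw":1},
    {"delta_pos":[0,0,0],"turn":0,"claw":0},
    {"delta_pos":[0,0,0],"turn":0,"claw":0},
    {"delta_pos":[0,0,0],"turn":0,"claw":0},
    {"delta_pos":[0,0,0],"turn":0,"claw":0}
  ]
}}

```text
time_s: 8.2
tcp_pos: [0.4447, 0.1922, 0.0039]
ee_rot: [[0.972, -0.234, 0.001], [-0.234, -0.972, 0.0], [0.0, -0.001, -1.0]]
wrist_force: [-0.1, -0.3, 1.6]
gripper_width: 0.685
gripper_force: 30.0
```

```bash
python3 -c "
from h import *
go(.498,.343,.0115)"
```

```text
t 8.20 tcp [0.4447 0.1922 0.0039] yaw -13.6 tilt [ 0.001  0.    -1.   ] w 59.600 gf 30.0 F [-0.1 -0.3  1.6]
to (0.498, 0.343, 0.0115) delta mm [  16.5 -159.1   -7.6]
```

{"name": "drive_tool", "arguments": {
  "moves": [
    {"delta_pos":[0,0,-20],"turn":0,"claw":0},
    {"delta_pos":[0,0,-40],"turn":0,"claw":0},
    {"delta_pos":[0,0,-40],"turn":0,"claw":0},
    {"delta_pos":[2,-20,0],"turn":0,"claw":0},
    {"delta_pos":[4,-40,0],"turn":0,"claw":0},
    {"delta_pos":[4,-40,0],"turn":0,"claw":0},
    {"delta_pos":[4,-40,0],"turn":0,"claw":0},
    {"delta_pos":[2,-19,0],"turn":0,"claw":0},
    {"delta_pos":[0,0,0],"turn":0,"claw":0},
    {"delta_pos":[0,0,0],"turn":0,"claw":0}
  ]
}}

```text
time_s: 9.45
tcp_pos: [0.4964, 0.3421, 0.1023]
ee_rot: [[0.972, -0.235, -0.002], [-0.235, -0.972, -0.002], [-0.002, 0.002, -1.0]]
wrist_force: [-0.8, -0.5, -0.9]
gripper_width: 0.684
gripper_force: 30.0
```

```bash
python3 -c "
from h import *
go(.498,.343,.0100)"; python3 w.py wr2; python3 top.py pics/top2.png wr2 | grep 'ztop 0.0[45]'
```

```text
t 9.45 tcp [0.4964 0.3421 0.1023] yaw -13.6 tilt [-0.002 -0.002 -1.   ] w 59.509 gf 30.0 F [-0.8 -0.5 -0.9]
to (0.498, 0.343, 0.01) delta mm [ 1.5 -1.5 92.3]
2 n 4313 ztop 0.050 rect c (0.570 0.329) 47x48mm ang 77 mean [0.571 0.328] circ (0.570 0.329) d48 col [236. 213. 185.]
```

View pics/wr2.png

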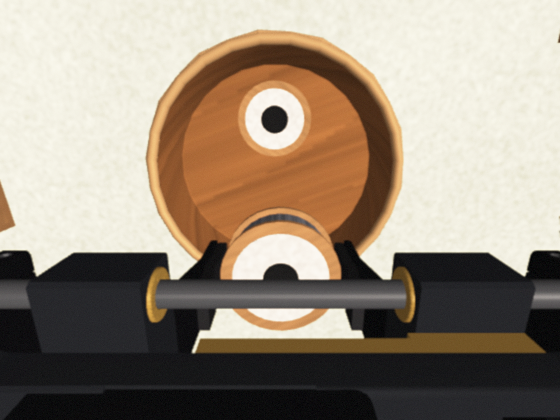

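The tall spool stands upright in the basket at (275,118) and the flat one is held at (280,270). Lowering it.

{"name": "drive_tool", "arguments": {
  "moves": [
    {"delta_pos":[1,-1,40],"turn":0,"claw":0},
    {"delta_pos":[0,0,30],"turn":0,"claw":0},
    {"delta_pos":[0,0,15],"turn":0,"claw":0},
    {"delta_pos":[0,0,7],"turn":0,"claw":0},
    {"delta_pos":[0,0,0],"turn":0,"claw":0},
    {"delta_pos":[0,0,0],"turn":0,"claw":0.82},
    {"delta_pos":[0,0,0],"turn":0,"claw":0.82},
    {"delta_pos":[0,0,0],"turn":0,"claw":0.82},
    {"delta_pos":[0,0,-20],"turn":0,"claw":0.82},
    {"delta_pos":[0,0,-40],"turn":0,"claw":0.82},
    {"delta_pos":[0,0,-40],"turn":0,"claw":1},
    {"delta_pos":[0,0,0],"turn":0,"claw":1}
  ]
}}

```text
time_s: 11.0
tcp_pos: [0.5004, 0.3455, 0.1158]
ee_rot: [[0.972, -0.234, 0.006], [-0.234, -0.972, 0.006], [0.005, -0.007, -1.0]]
wrist_force: [-0.0, -0.5, -0.4]
gripper_width: 0.953
gripper_force: 0.0
```

```bash
python3 w.py wr3; python3 top.py pics/top3.png wr3; python3 -c "
from h import *
go(.434,-.005,.006)"
```

```text
wr3 table z 0.030733587769608037
2 n 21794 ztop 0.233 rect c (0.522 0.340) 115x11mm ang 76 mean [0.524 0.341] circ (0.517 0.341) d115 col [20. 20. 22.]
3 n 3757 ztop 0.050 rect c (0.570 0.329) 47x48mm ang 86 mean [0.571 0.328] circ (0.570 0.329) d48 col [232. 207. 180.]
t 11.05 tcp [0.4991 0.3444 0.1135] yaw -13.6 tilt [ 0.003  0.003 -1.   ] w 84.647 gf 0.0 F [-0.3  0.1 -0. ]
to (0.434, -0.005, 0.006) delta mm [ 18.5 355.3 106.2]
```

{"name": "drive_tool", "arguments": {
  "moves": [
    {"delta_pos":[1,30,0],"turn":0,"claw":1},
    {"delta_pos":[3,55,0],"turn":0,"claw":1},
    {"delta_pos":[3,60,0],"turn":0,"claw":1},
    {"delta_pos":[3,60,0],"turn":0,"claw":1},
    {"delta_pos":[3,60,0],"turn":0,"claw":1},
    {"delta_pos":[3,55,0],"turn":0,"claw":1},
    {"delta_pos":[3,34,0],"turn":0,"claw":1},
    {"delta_pos":[0,0,0],"turn":-0.16,"claw":0.7},
    {"delta_pos":[0,0,0],"turn":-0.16,"claw":0.7},
    {"delta_pos":[0,0,0],"turn":-0.16,"claw":0.7},
    {"delta_pos":[0,0,0],"turn":-0.16,"claw":0.7},
    {"delta_pos":[0,0,0],"turn":-0.16,"claw":0.7}
  ]
}}

```text
time_s: 12.55
tcp_pos: [0.433, -0.0052, 0.1106]
ee_rot: [[0.843, 0.538, -0.002], [0.538, -0.843, -0.001], [-0.002, -0.001, -1.0]]
wrist_force: [0.9, 0.5, -0.2]
gripper_width: 0.703
gripper_force: 0.0
```

{"name": "drive_tool", "arguments": {
  "moves": [
    {"delta_pos":[0,0,0],"turn":-0.16,"claw":0.7},
    {"delta_pos":[0,0,0],"turn":-0.18,"claw":0.7},
    {"delta_pos":[0,0,0],"turn":0,"claw":0.7},
    {"delta_pos":[0,0,0],"turn":0,"claw":0.7},
    {"delta_pos":[0,0,0],"turn":0,"claw":0.7}
  ]
}}

```text
time_s: 13.18
tcp_pos: [0.4338, -0.005, 0.1114]
ee_rot: [[0.62, 0.784, -0.0], [0.784, -0.62, -0.0], [-0.0, -0.0, -1.0]]
wrist_force: [0.5, -0.1, 0.1]
gripper_width: 0.698
gripper_force: 0.0
```

```bash
python3 w.py wr4; python3 top.py pics/top4.png wr4; python3 -c "
from h import *
go(.434,-.005,.006)"
```

```text
wr4 table z 0.0034195312585331428
1 n 2947 ztop 0.033 rect c (0.578 -0.004) 82x161mm ang 34 mean [0.574 0.007] circ (0.610 0.018) d162 col [179. 123.  74.]
2 n 478 ztop 0.034 rect c (0.572 -0.160) 25x18mm ang 19 mean [ 0.57  -0.158] circ (0.571 -0.161) d28 col [ 95.   43.  115.5]
3 n 21447 ztop 0.228 rect c (0.447 0.014) 11x116mm ang 52 mean [0.449 0.015] circ (0.444 0.010) d116 col [13. 13. 14.]
4 n 124 ztop 0.193 rect c (0.485 -0.067) 17x3mm ang 53 mean [ 0.485 -0.066] circ (0.485 -0.067) d17 col [8.5 9.  9. ]
6 n 414 ztop 0.034 rect c (0.370 -0.094) 18x41mm ang 52 mean [ 0.372 -0.095] circ (0.364 -0.101) d41 col [81.  33.5 99. ]
t 13.22 tcp [ 0.4338 -0.005   0.1114] yaw 51.7 tilt [-0. -0. -1.] w 61.117 gf 0.0 F [1.3 0.2 1. ]
to (0.434, -0.005, 0.006) delta mm [1.000e-01 2.000e-01 1.054e+02]
```

View pics/wr4.png

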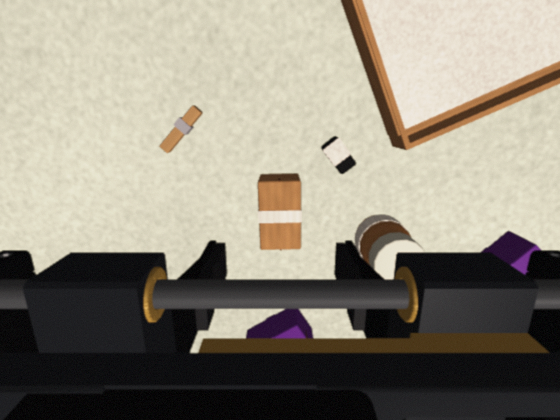

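The long box at (280,212) is square to the fingers, and the jar at (390,240) is clear of them.

{"name": "drive_tool", "arguments": {
  "moves": [
    {"delta_pos":[0,0,45],"turn":0,"claw":0.7},
    {"delta_pos":[0,0,35],"turn":0,"claw":0.7},
    {"delta_pos":[0,0,17],"turn":0,"claw":0.7},
    {"delta_pos":[0,0,8],"turn":0,"claw":0.7},
    {"delta_pos":[0,0,0],"turn":0,"claw":0.7},
    {"delta_pos":[0,0,0],"turn":0,"claw":0},
    {"delta_pos":[0,0,0],"turn":0,"claw":0},
    {"delta_pos":[0,0,0],"turn":0,"claw":0},
    {"delta_pos":[0,0,0],"turn":0,"claw":0},
    {"delta_pos":[0,0,-20],"turn":0,"claw":0},
    {"delta_pos":[0,0,-40],"turn":0,"claw":0},
    {"delta_pos":[0,0,-40],"turn":0,"claw":0}
  ]
}}

```text
time_s: 14.72
tcp_pos: [0.4334, -0.0051, 0.1074]
ee_rot: [[0.619, 0.785, -0.001], [0.785, -0.619, -0.0], [-0.001, -0.001, -1.0]]
wrist_force: [0.3, 0.4, -0.5]
gripper_width: 0.392
gripper_force: 30.0
```

```bash
python3 -c "
from h import *
go(.604,.029,.011)"
```

```text
t 14.72 tcp [ 0.4334 -0.0051  0.1074] yaw 51.7 tilt [-0.001 -0.    -1.   ] w 34.064 gf 30.0 F [ 0.3  0.4 -0.5]
to (0.604, 0.029, 0.011) delta mm [132.5 112.9  96.1]
```

{"name": "drive_tool", "arguments": {
  "moves": [
    {"delta_pos":[20,17,0],"turn":0,"claw":0},
    {"delta_pos":[33,28,0],"turn":0,"claw":0},
    {"delta_pos":[33,28,0],"turn":0,"claw":0},
    {"delta_pos":[30,26,0],"turn":0,"claw":0},
    {"delta_pos":[16,14,0],"turn":0,"claw":0},
    {"delta_pos":[0,0,0],"turn":-0.1,"claw":0},
    {"delta_pos":[0,0,0],"turn":-0.16,"claw":0},
    {"delta_pos":[0,0,0],"turn":-0.16,"claw":0},
    {"delta_pos":[0,0,0],"turn":0,"claw":0},
    {"delta_pos":[0,0,0],"turn":0,"claw":0}
  ]
}}

```text
time_s: 15.98
tcp_pos: [0.6042, 0.0287, 0.1063]
ee_rot: [[0.247, 0.969, -0.001], [0.969, -0.247, -0.0], [-0.0, -0.0, -1.0]]
wrist_force: [-0.5, -0.1, -0.8]
gripper_width: 0.389
gripper_force: 30.0
```

```bash
python3 w.py wr5;  python3 -c "
from h import *
go(.604,.029,.011)"
```

```text
t 16.02 tcp [0.6042 0.0288 0.1064] yaw 75.7 tilt [-0. -0. -1.] w 33.498 gf 30.0 F [ 0.4 -0.6 -1.1]
to (0.604, 0.029, 0.011) delta mm [ 0.2 -0.3 95.4]
```

View pics/wr5.png

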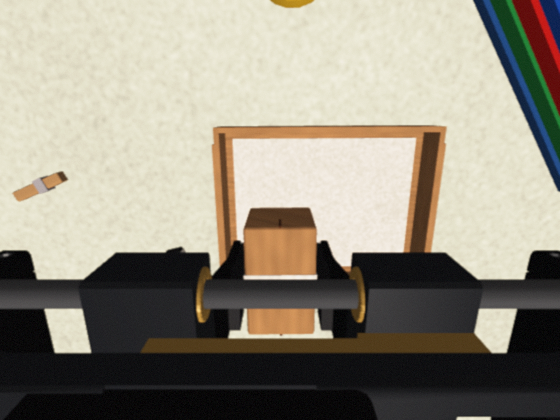

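The held box at (280,260) is square to the carton. Lowering it, shifted 3 mm inward.

{"name": "drive_tool", "arguments": {
  "moves": [
    {"delta_pos":[0,3,40],"turn":0,"claw":0},
    {"delta_pos":[0,0,30],"turn":0,"claw":0},
    {"delta_pos":[0,0,17],"turn":0,"claw":0},
    {"delta_pos":[0,0,8],"turn":0,"claw":0},
    {"delta_pos":[0,0,0],"turn":0,"claw":0},
    {"delta_pos":[0,0,0],"turn":0,"claw":0.55},
    {"delta_pos":[0,0,0],"turn":0,"claw":0.55},
    {"delta_pos":[0,0,0],"turn":0,"claw":0.55},
    {"delta_pos":[0,0,-20],"turn":0,"claw":0.55},
    {"delta_pos":[0,0,-40],"turn":0,"claw":0.55},
    {"delta_pos":[0,0,-45],"turn":0,"claw":0.75},
    {"delta_pos":[0,0,0],"turn":0,"claw":0.75}
  ]
}}

```text
time_s: 17.52
tcp_pos: [0.6101, 0.0286, 0.1213]
ee_rot: [[0.244, 0.97, 0.009], [0.97, -0.244, 0.002], [0.004, 0.009, -1.0]]
wrist_force: [0.4, -0.1, -0.7]
gripper_width: 0.689
gripper_force: 0.0
```

```bash
python3 -c "
from h import *
s=monitor.sense(); print(s['joints'])
go(.4345,-.183,.006)"
```

```text
[ 1.78790019e+01  2.53586880e+01 -9.90158607e+00  6.82142486e-02
 -5.41861083e+01  1.47930940e+02]
t 17.52 tcp [0.6101 0.0286 0.1213] yaw 75.9 tilt [ 0.009  0.002 -1.   ] w 59.959 gf 0.0 F [ 0.4 -0.1 -0.7]
to (0.4345, -0.183, 0.006) delta mm [-248.6 -119.5  113.2]
```

{"name": "drive_tool", "arguments": {
  "moves": [
    {"delta_pos":[-27,-13,0],"turn":0,"claw":0.75},
    {"delta_pos":[-50,-23,0],"turn":0,"claw":0.75},
    {"delta_pos":[-50,-23,0],"turn":0,"claw":0.75},
    {"delta_pos":[-50,-23,0],"turn":0,"claw":0.75},
    {"delta_pos":[-45,-21,0],"turn":0,"claw":0.75},
    {"delta_pos":[-25,-12,0],"turn":0,"claw":0.75},
    {"delta_pos":[0,0,0],"turn":0.15,"claw":0.75},
    {"delta_pos":[0,0,0],"turn":0.17,"claw":0.75},
    {"delta_pos":[0,0,0],"turn":0.17,"claw":0.75},
    {"delta_pos":[0,0,0],"turn":0.17,"claw":0.75},
    {"delta_pos":[0,0,0],"turn":0.1,"claw":0.75},
    {"delta_pos":[0,0,0],"turn":0,"claw":0.75}
  ]
}}

```text
time_s: 19.02
tcp_pos: [0.4347, -0.1832, 0.116]
ee_rot: [[0.845, 0.535, -0.001], [0.535, -0.845, 0.0], [-0.001, -0.001, -1.0]]
wrist_force: [0.3, -0.3, -0.3]
gripper_width: 0.748
gripper_force: 0.0
```

```bash
python3 w.py wr6; python3 -c "
from h import *
go(.4345,-.183,.006)"
```

```text
t 19.07 tcp [ 0.4348 -0.1832  0.1161] yaw 32.4 tilt [-0.001  0.    -1.   ] w 64.754 gf 0.0 F [ 0.7 -0.1 -0.6]
to (0.4345, -0.183, 0.006) delta mm [-1.000e-01 -3.000e-01  1.101e+02]
```

View pics/wr6.png

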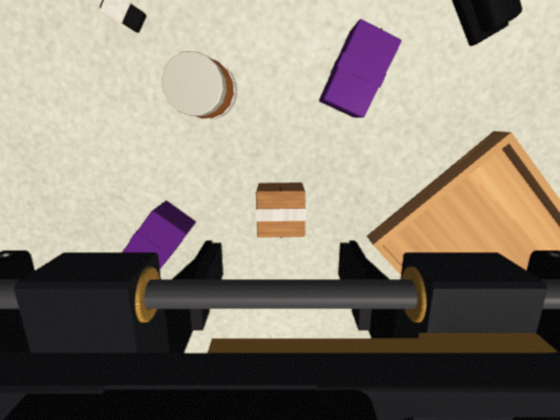

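The square box at (280,210) is centred and aligned, with the purple boxes clear of the fingers.

{"name": "drive_tool", "arguments": {
  "moves": [
    {"delta_pos":[0,0,45],"turn":0,"claw":0.75},
    {"delta_pos":[0,0,40],"turn":0,"claw":0.75},
    {"delta_pos":[0,0,17],"turn":0,"claw":0.75},
    {"delta_pos":[0,0,8],"turn":0,"claw":0.75},
    {"delta_pos":[0,0,0],"turn":0,"claw":0.75},
    {"delta_pos":[0,0,0],"turn":0,"claw":0},
    {"delta_pos":[0,0,0],"turn":0,"claw":0},
    {"delta_pos":[0,0,0],"turn":0,"claw":0},
    {"delta_pos":[0,0,0],"turn":0,"claw":0},
    {"delta_pos":[0,0,-20],"turn":0,"claw":0},
    {"delta_pos":[0,0,-45],"turn":0,"claw":0},
    {"delta_pos":[0,0,-45],"turn":0,"claw":0}
  ]
}}

```text
time_s: 20.58
tcp_pos: [0.4347, -0.1832, 0.1174]
ee_rot: [[0.846, 0.534, -0.001], [0.534, -0.846, 0.0], [-0.001, -0.001, -1.0]]
wrist_force: [1.4, 1.2, -1.3]
gripper_width: 0.461
gripper_force: 30.0
```

```bash
python3 -c "
from h import *
go(.678,.010,.011)"
```

```text
t 20.57 tcp [ 0.4347 -0.1832  0.1174] yaw 32.3 tilt [-0.001  0.    -1.   ] w 40.138 gf 30.0 F [ 1.4  1.2 -1.3]
to (0.678, 0.01, 0.011) delta mm [309.  -33.4 106.1]
```

{"name": "drive_tool", "arguments": {
  "moves": [
    {"delta_pos":[30,-3,0],"turn":0,"claw":0},
    {"delta_pos":[50,-6,0],"turn":0,"claw":0},
    {"delta_pos":[55,-6,0],"turn":0,"claw":0},
    {"delta_pos":[55,-6,0],"turn":0,"claw":0},
    {"delta_pos":[50,-5,0],"turn":0,"claw":0},
    {"delta_pos":[44,-5,0],"turn":0,"claw":0},
    {"delta_pos":[25,-2,0],"turn":0.12,"claw":0},
    {"delta_pos":[0,0,0],"turn":0.17,"claw":0},
    {"delta_pos":[0,0,0],"turn":0.17,"claw":0},
    {"delta_pos":[0,0,0],"turn":0.17,"claw":0},
    {"delta_pos":[0,0,0],"turn":0.17,"claw":0},
    {"delta_pos":[0,0,0],"turn":0,"claw":0}
  ]
}}

```text
time_s: 22.08
tcp_pos: [0.6785, 0.0096, 0.1159]
ee_rot: [[0.973, -0.233, -0.001], [-0.233, -0.973, -0.0], [-0.001, 0.0, -1.0]]
wrist_force: [-0.0, 0.1, -0.7]
gripper_width: 0.459
gripper_force: 30.0
```

```bash
python3 w.py wr7; python3 -c "
from h import *
go(.678,.010,.0115)"
```

```text
t 22.12 tcp [0.6786 0.0096 0.116 ] yaw -13.4 tilt [-0.001  0.    -1.   ] w 39.786 gf 30.0 F [ 0.3  0.4 -1.5]
to (0.678, 0.01, 0.0115) delta mm [ -0.6  -0.3 104.5]
```

View pics/wr7.png

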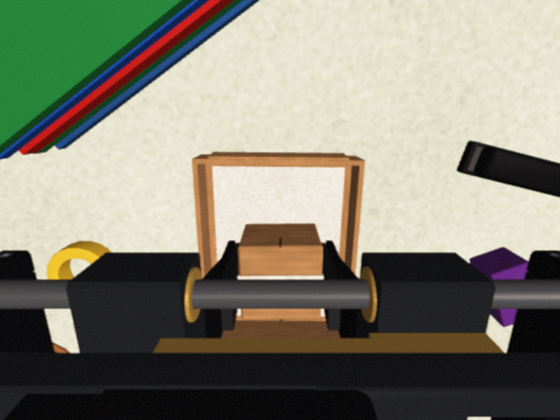

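The held box at (280,270) is aligned inside the carton walls, so I'm lowering it.

{"name": "drive_tool", "arguments": {
  "moves": [
    {"delta_pos":[0,0,45],"turn":0,"claw":0},
    {"delta_pos":[0,0,34],"turn":0,"claw":0},
    {"delta_pos":[0,0,17],"turn":0,"claw":0},
    {"delta_pos":[0,0,8],"turn":0,"claw":0},
    {"delta_pos":[0,0,0],"turn":0,"claw":0},
    {"delta_pos":[0,0,0],"turn":0,"claw":0.62},
    {"delta_pos":[0,0,0],"turn":0,"claw":0.62},
    {"delta_pos":[0,0,0],"turn":0,"claw":0.62},
    {"delta_pos":[0,0,-20],"turn":0,"claw":0.62},
    {"delta_pos":[0,0,-50],"turn":0,"claw":0.62},
    {"delta_pos":[0,0,-60],"turn":0,"claw":0.8},
    {"delta_pos":[0,0,0],"turn":0,"claw":0.8}
  ]
}}

```text
time_s: 23.62
tcp_pos: [0.6827, 0.01, 0.15]
ee_rot: [[0.972, -0.234, 0.014], [-0.234, -0.972, 0.002], [0.013, -0.005, -1.0]]
wrist_force: [-0.4, -0.1, -0.1]
gripper_width: 0.759
gripper_force: 0.0
```

```bash
python3 -c "
from h import *
go(.486,-.083,.015)"
```

```text
t 23.62 tcp [0.6827 0.01   0.15  ] yaw -13.5 tilt [ 0.014  0.002 -1.   ] w 66.012 gf 0.0 F [-0.4 -0.1 -0.1]
to (0.486, -0.083, 0.015) delta mm [-171.3  137.1  132.1]
```

{"name": "drive_tool", "arguments": {
  "moves": [
    {"delta_pos":[-25,20,0],"turn":0,"claw":0.8},
    {"delta_pos":[-42,35,0],"turn":0,"claw":0.8},
    {"delta_pos":[-42,35,0],"turn":0,"claw":0.8},
    {"delta_pos":[-36,29,0],"turn":0,"claw":0.8},
    {"delta_pos":[-20,16,0],"turn":0,"claw":0.8},
    {"delta_pos":[0,0,0],"turn":0,"claw":0.8},
    {"delta_pos":[0,0,0],"turn":0,"claw":0.8}
  ]
}}

```text
time_s: 24.5
tcp_pos: [0.4877, -0.0827, 0.1427]
ee_rot: [[0.972, -0.234, 0.001], [-0.234, -0.972, -0.0], [0.001, -0.0, -1.0]]
wrist_force: [0.2, -0.1, -0.2]
gripper_width: 0.805
gripper_force: 0.0
```

```bash
python3 w.py wr8; python3 -c "
from h import *
go(.486,-.083,.009)"; python3 top.py pics/t8.png wr8
```

```text
t 24.55 tcp [ 0.4879 -0.0826  0.1426] yaw -13.5 tilt [ 0.001 -0.    -1.   ] w 69.634 gf 0.0 F [ 0.6  0.1 -0.2]
to (0.486, -0.083, 0.009) delta mm [ -1.8   0.9 133.6]
wr8 table z 0.004933545874454159
1 n 21615 ztop 0.260 rect c (0.509 -0.087) 116x11mm ang 76 mean [ 0.512 -0.087] circ (0.505 -0.086) d116 col [14. 15. 16.]
2 n 1388 ztop 0.039 rect c (0.667 0.012) 41x17mm ang 78 mean [0.666 0.012] circ (0.668 0.012) d43 col [177. 122.  74.]
3 n 3347 ztop 0.039 rect c (0.609 0.027) 59x34mm ang 76 mean [0.608 0.027] circ (0.608 0.028) d66 col [180. 125.  76.]
4 n 3206 ztop 0.035 rect c (0.558 -0.174) 58x35mm ang 8 mean [ 0.558 -0.173] circ (0.558 -0.174) d66 col [117.  55. 141.]
5 n 2799 ztop 0.022 rect c (0.510 -0.319) 72x141mm ang 76 mean [ 0.516 -0.295] circ (0.511 -0.318) d155 col [203. 151.  96.]
7 n 995 ztop 0.035 rect c (0.356 -0.106) 36x35mm ang 78 mean [ 0.356 -0.106] circ (0.355 -0.106) d49 col [ 96.  37. 122.]
```

View pics/wr8.png

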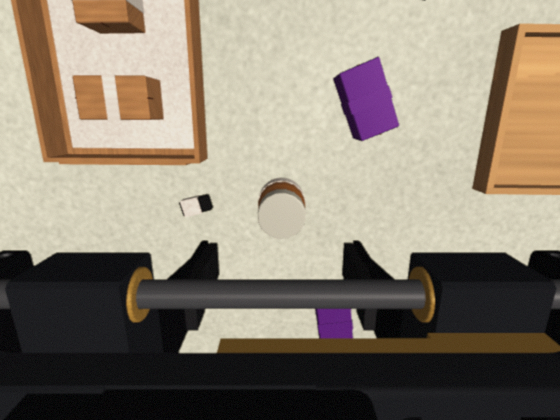

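Both boxes sit flat in the carton with tops at 38–39 mm, and the jar at (282,208) is centred between the fingers.

{"name": "drive_tool", "arguments": {
  "moves": [
    {"delta_pos":[-2,1,45],"turn":0,"claw":0.8},
    {"delta_pos":[0,0,45],"turn":0,"claw":0.8},
    {"delta_pos":[0,0,28],"turn":0,"claw":0.8},
    {"delta_pos":[0,0,15],"turn":0,"claw":0.8},
    {"delta_pos":[0,0,0],"turn":0,"claw":0.8},
    {"delta_pos":[0,0,0],"turn":0,"claw":0},
    {"delta_pos":[0,0,0],"turn":0,"claw":0},
    {"delta_pos":[0,0,0],"turn":0,"claw":0},
    {"delta_pos":[0,0,0],"turn":0,"claw":0},
    {"delta_pos":[0,0,-20],"turn":0,"claw":0},
    {"delta_pos":[0,0,-40],"turn":0,"claw":0},
    {"delta_pos":[0,0,-40],"turn":0,"claw":0}
  ]
}}

```text
time_s: 26.05
tcp_pos: [0.4841, -0.0835, 0.1104]
ee_rot: [[0.972, -0.235, -0.001], [-0.235, -0.972, -0.0], [-0.001, 0.0, -1.0]]
wrist_force: [0.8, -0.2, -1.1]
gripper_width: 0.492
gripper_force: 30.0
```

```bash
python3 -c "
from h import *
go(.501,-.354,.0165)"
```

```text
t 26.05 tcp [ 0.4841 -0.0835  0.1104] yaw -13.6 tilt [-0.001 -0.    -1.   ] w 42.781 gf 30.0 F [ 0.8 -0.2 -1.1]
to (0.501, -0.354, 0.0165) delta mm [ 80.  259.   93.9]
```

{"name": "drive_tool", "arguments": {
  "moves": [
    {"delta_pos":[8,26,0],"turn":0,"claw":0},
    {"delta_pos":[14,45,0],"turn":0,"claw":0},
    {"delta_pos":[15,50,0],"turn":0,"claw":0},
    {"delta_pos":[15,50,0],"turn":0,"claw":0},
    {"delta_pos":[15,50,0],"turn":0,"claw":0},
    {"delta_pos":[9,26,0],"turn":0,"claw":0},
    {"delta_pos":[4,12,0],"turn":0,"claw":0},
    {"delta_pos":[0,0,0],"turn":0,"claw":0},
    {"delta_pos":[0,0,30],"turn":0,"claw":0},
    {"delta_pos":[0,0,30],"turn":0,"claw":0},
    {"delta_pos":[0,0,10],"turn":0,"claw":0},
    {"delta_pos":[0,0,0],"turn":0,"claw":0}
  ]
}}

```text
time_s: 27.55
tcp_pos: [0.5017, -0.3531, 0.0395]
ee_rot: [[0.972, -0.233, -0.001], [-0.233, -0.972, 0.0], [-0.001, 0.0, -1.0]]
wrist_force: [-0.1, -0.7, -0.4]
gripper_width: 0.495
gripper_force: 30.0
```

```bash
python3 -c "
from h import *
go(.501,-.354,.0165)"
```

```text
t 27.55 tcp [ 0.5017 -0.3531  0.0395] yaw -13.5 tilt [-0.001  0.    -1.   ] w 43.096 gf 30.0 F [-0.1 -0.7 -0.4]
to (0.501, -0.354, 0.0165) delta mm [-0.5  1.  23. ]
```

{"name": "drive_tool", "arguments": {
  "moves": [
    {"delta_pos":[0,0,12],"turn":0,"claw":0},
    {"delta_pos":[0,0,7],"turn":0,"claw":0},
    {"delta_pos":[0,0,4],"turn":0,"claw":0},
    {"delta_pos":[0,0,0],"turn":0,"claw":0},
    {"delta_pos":[0,0,0],"turn":0,"claw":0.7},
    {"delta_pos":[0,0,0],"turn":0,"claw":0.7},
    {"delta_pos":[0,0,0],"turn":0,"claw":0.7},
    {"delta_pos":[0,0,-20],"turn":0,"claw":0.7},
    {"delta_pos":[0,0,-50],"turn":0,"claw":0.7},
    {"delta_pos":[0,0,-50],"turn":0,"claw":0.7},
    {"delta_pos":[0,0,-50],"turn":0,"claw":1},
    {"delta_pos":[0,0,0],"turn":0,"claw":1}
  ]
}}

```text
time_s: 29.05
tcp_pos: [0.5042, -0.3553, 0.1922]
ee_rot: [[0.972, -0.234, 0.01], [-0.234, -0.972, -0.005], [0.011, 0.003, -1.0]]
wrist_force: [0.2, -0.6, -0.5]
gripper_width: 0.846
gripper_force: 0.0
```

{"name": "drive_tool", "arguments": {
  "moves": [
    {"delta_pos":[-40,0,-20],"turn":0,"claw":1},
    {"delta_pos":[-40,0,-20],"turn":0,"claw":1},
    {"delta_pos":[-40,0,0],"turn":0,"claw":1},
    {"delta_pos":[0,0,0],"turn":0,"claw":1},
    {"delta_pos":[0,0,0],"turn":0,"claw":1}
  ]
}}

```text
time_s: 29.68
tcp_pos: [0.3853, -0.3259, 0.2263]
ee_rot: [[0.972, -0.235, 0.0], [-0.235, -0.972, -0.0], [0.0, 0.0, -1.0]]
wrist_force: [-0.4, 0.4, 0.5]
gripper_width: 0.999
gripper_force: 0.0
```

```bash
python3 - <<'E'
from h import *
go(.5,-.35,.2)
ims=[]
for n in ('scene','side'):
    c=cams.capture(n); ims.append(c['color'][...,::-1]); np.savez(f'{n}9.npz',P=cloud(c),col=c['color'])
cv2.imwrite('pics/end.png',cv2.resize(ims[1],(800,600)))
cv2.imwrite('pics/end_scene.png',cv2.resize(ims[0][140:320,80:480],(800,360)))
E
python3 w.py wr9; python3 top.py pics/t9.png scene9 side9 wr9
```

```text
t 29.68 tcp [ 0.3853 -0.3259  0.2263] yaw -13.6 tilt [ 0. -0. -1.] w 86.939 gf 0.0 F [-0.4  0.4  0.5]
to (0.5, -0.35, 0.2) delta mm [117.1  -3.5  26.3]
scene9 table z 0.0020789806827073987
side9 table z 0.00041084890497666837
wr9 table z 0.01588423305640735
1 n 2988 ztop 0.085 rect c (0.837 0.093) 86x217mm ang 16 mean [0.823 0.111] circ (0.840 0.095) d228 col [32. 76. 39.]
2 n 673 ztop 0.171 rect c (0.838 -0.121) 25x87mm ang 0 mean [ 0.84  -0.123] circ (0.849 -0.121) d87 col [26. 49. 92.]
3 n 419 ztop 0.170 rect c (0.843 -0.251) 72x15mm ang 90 mean [ 0.844 -0.253] circ (0.849 -0.251) d73 col [28. 53. 93.]
5 n 131 ztop 0.176 rect c (0.770 0.448) 13x88mm ang 83 mean [0.786 0.445] circ (0.770 0.446) d88 col [110.  82.  56.]
6 n 980 ztop 0.034 rect c (0.637 0.020) 141x179mm ang 76 mean [0.655 0.014] circ (0.638 0.021) d216 col [105.  82.  59.]
7 n 484 ztop 0.041 rect c (0.677 0.008) 44x44mm ang 78 mean [0.678 0.008] circ (0.678 0.010) d57 col [126. 104.  74.]
8 n 702 ztop 0.038 rect c (0.660 -0.199) 98x26mm ang 63 mean [ 0.664 -0.193] circ (0.661 -0.199) d99 col [24. 24. 25.]
9 n 259 zto
[... 262 characters left out ...]
334) 178x179mm ang 24 mean [0.529 0.335] circ (0.534 0.335) d184 col [114.  89.  63.]
12 n 274 ztop 0.053 rect c (0.569 0.328) 49x48mm ang 8 mean [0.567 0.327] circ (0.568 0.329) d55 col [120.  106.5  89. ]
13 n 2806 ztop 0.036 rect c (0.557 -0.175) 63x37mm ang 8 mean [ 0.558 -0.176] circ (0.557 -0.174) d68 col [ 88.  34. 112.]
14 n 5099 ztop 0.530 rect c (0.429 -0.246) 271x86mm ang 62 mean [ 0.439 -0.269] circ (0.421 -0.242) d272 col [92. 88. 77.]
15 n 2204 ztop 0.067 rect c (0.502 -0.354) 42x40mm ang 40 mean [ 0.502 -0.355] circ (0.502 -0.355) d43 col [193. 185. 166.]
21 n 1460 ztop 0.036 rect c (0.352 -0.108) 36x61mm ang 86 mean [ 0.357 -0.11 ] circ (0.352 -0.108) d67 col [ 87.  34. 109.]
```

View pics/end.png

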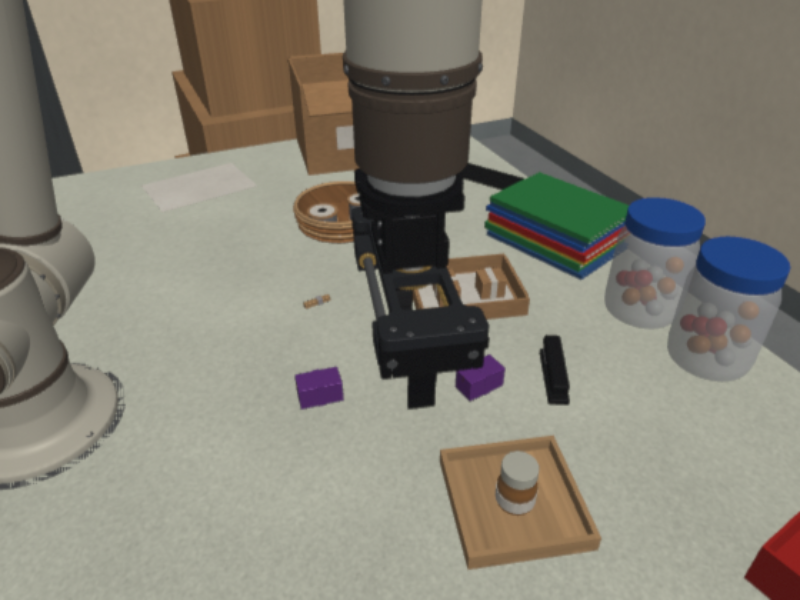

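View pics/end_scene.png

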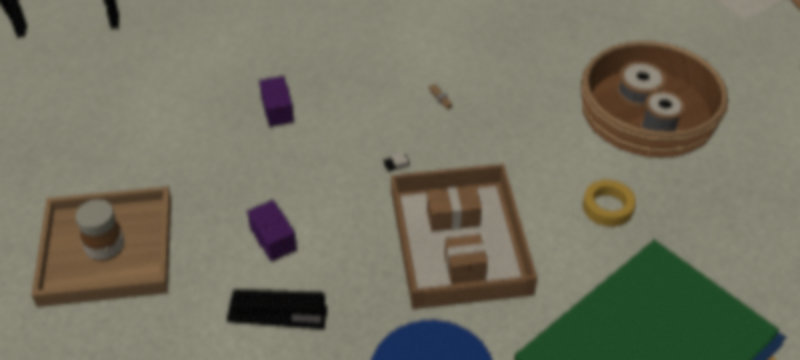

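The jar stands in the tray at (518,482) in the side view. The scene crop shows both boxes flat in the carton (455,207), (467,258) and both spools in the basket (643,78), (665,108). I'll check the flat spool's top height, then hand in.

```bash
python3 - <<'E'
from h import *
P=np.load('scene9.npz')['P'].reshape(-1,3)
q=P[np.hypot(P[:,0]-.498,P[:,1]-.343)<.024]; print(len(q),np.percentile(q[:,2],[10,50,90,98]))
if np.percentile(q[:,2],90)<.038: print(ticket.finish_job())
E
```

```text
205 [0.02186957 0.03196763 0.03429832 0.03496978]
the job is handed in; nothing more can be done
None
```

The job is handed in: both spools are in the basket, both kraft boxes in the carton and the jar in the tray, all upright and flat on the floors, with the purple look-alikes untouched.

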